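Find the rattling instrument case and hold it out over the free tray

TASK

One of the three sealed grey cases on the bench has a steel ball loose inside: pick the cases up one at a time, rocking or shaking each lengthwise in the air so that anything loose would run from end to end and back a few times, until you find the one that rattles; set any silent case back standing flat where it was. Then present the rattling case forward: hold it level, lengthwise in line with and centred over whichever of the two white trays is empty, with its underside about a hand's breadth (some 10 cm) above the bench, clear of everything. Finish while still holding it there, motionless in the gripper, and leave the vial rack, jar and beaker undisturbed.

Things in the scene. Friction and masses are not known exactly. Their poses are not given: they have to be found in the camera images.
- case_a_mid (a point): centre (28 above the underside) of one of three identical sealed grey plastic cases, lid up: 130 long (x; latches at -x), 60 wide (y; plain flat sides), 56 high (z up); 270 to 420 g, weight centred; a moderate grip (30 to 50 N) holds it, a very hard one can pivot it. One of the three also holds an unseen loose 260 g steel ball, 40 diameter, that rolls up to 39 either way along x; the others hold nothing that moves
- case_b_mid (a point): centre (28 above the underside) of one of three identical sealed grey plastic cases, lid up: 130 long (x; latches at -x), 60 wide (y; plain flat sides), 56 high (z up); 270 to 420 g, weight centred; a moderate grip (30 to 50 N) holds it, a very hard one can pivot it. One of the three also holds an unseen loose 260 g steel ball, 40 diameter, that rolls up to 39 either way along x; the others hold nothing that moves
- case_c_mid (a point): centre (28 above the underside) of one of three identical sealed grey plastic cases, lid up: 130 long (x; latches at -x), 60 wide (y; plain flat sides), 56 high (z up); 270 to 420 g, weight centred; a moderate grip (30 to 50 N) holds it, a very hard one can pivot it. One of the three also holds an unseen loose 260 g steel ball, 40 diameter, that rolls up to 39 either way along x; the others hold nothing that moves
- tray_a_floor (a point): centre of the inner floor of one of two identical fixed white pass-through trays (150 along its x axis x 100 along y, walls 4 thick and 22 high, floor 4 above the bench) beyond the cases; z axis up. One tray has the vial rack in it, the other is empty
- tray_b_floor (a point): centre of the inner floor of one of two identical fixed white pass-through trays (150 along its x axis x 100 along y, walls 4 thick and 22 high, floor 4 above the bench) beyond the cases; z axis up. One tray has the vial rack in it, the other is empty
- rack_mid (a point): middle of a white vial rack (100 x 50, 58 high with its 8 capped glass vials; the point is 29 above its underside), standing in one of the two trays. Leave alone
- bottle: white plastic jar with red cap, 68 diameter, 120 high, standing on the bench to the left; origin at the centre of its underside. Leave alone
- beaker: open glass beaker, 72 diameter, 85 high, standing on the bench to the right; origin at the centre of its underside. Leave alone

How it is judged:
By the outcome, as a careful person would: the job done as asked, in the order asked, and still so for the second after the job is handed in, while the arm keeps its last pose, push and grip.
It also fails if it takes over 72 s, if anything falls off the work surface, if the arm or the gripper's body presses on something with over 40 N, if the wrist force passes 120 N, or if a joint passes its speed limit or range.

ROBOT

A 6-joint arm with a two-finger parallel gripper is mounted at the origin on the work surface. World frame = base frame: x ahead of the robot, y to its left, z up, the work surface at z = 0. Lengths are in m, angles in rad, forces in N, time in s.
With the tool pointing down it reaches from about 0.375 to 0.9 m from the base axis. Payload 3.1 kg.
Tool frame: the origin (TCP) lies between the finger pads; the fingertips stand 22 mm ahead of it and the grasp point (between the pads) lies 3 mm ahead of it; z points along the fingers, y is the line along which they close (so a half turn about z gives the same grasp; the last joint's range is limited). The gripper opens to 87 mm and grips with 3 to 60 N. Pads are 19 mm wide; open, the fingers measure 117 mm over their backs; the gripper's body (75 mm by 190 mm) begins 51 mm behind the grasp point.
Start: joints at [-1.373, 0.527, 1.433, -0, 1.181, -0.178], TCP at [0.23, -0.581, 0.245] pointing down, gripper open.
Joint ranges: [-3.08, 3.08], [-0.75, 2.2], [0.22, 2.44], [-1.43, 4.57], [0, 2.65], [-2.85, 2.85]. Speed limits (rad/s): [2.79, 2.79, 3.14, 3.14, 3.14, 3.14].

INTERFACE

Orientations are given as a unit quaternion [x, y, z, w].
In Python, from rig import get_obs, camera, get_calibration, hand_in, cut_out gives the robot as it stands.
- The arm moves only by the shell command python3 -m inch 'ROWS' [OPENING] [FORCE]. ROWS is JSON, one flat list of numbers, 6 for each row, row after row: the shift along the tool's x, y, z scaled (see below), then the turn, a rotation vector about the tool's x, y, z scaled (see below). A call has 1 to 20 rows; each row is the pose to reach, as a shift and turn from the pose commanded when the call began, along the tool's axes at that moment; what a row does not reach only later rows make up. The controller multiplies each number of a shift by 0.08 m and each number of a turn by 90 degrees. A row lasts 1/12 s, in which the tool goes at most 41.7 mm and 7.16 degrees, less where a joint would pass 70% of its speed; a pose out of reach is approached as far as the arm can. A call with a number of a shift or a turn outside -1 to 1 is refused whole. A call with a gripper value outside its range is refused whole. OPENING is the finger opening in mm, from 0 to 87, set as the call begins (- or left out, the last holds). The fingers move at their own pace and stop on an object; FORCE is the grip in N (left out, the last holds). Time passes only in rows, so rows that repeat a pose let the fingers close. It gives the time, the measured TCP pose, the force, the opening and the grip force at its end, in the units of the state.
- get_obs(): the state, without advancing time (a new reading comes with each control period).
- camera(name): name is "scene" or "top" or "wrist"; returns the picture (384x512x3 uint8, red, green, blue); there is no depth.
- get_calibration(name): a dict with "vertical_fov" (degrees; the focal length in pixels is half the picture's height over the tangent of half this angle, whatever the lens; pixels are square), "cx", "cy" (the principal point, pixels), "T" (4x4, takes a point from camera to world coordinates). Camera axes: x right, y down, z forward; pixel columns grow to the right and rows downward; lengths in m; the calibration is good to about 2 mm. A picture is of the moment at which its call begins: read the wrist's pose just before it. get_calibration takes no time and is no camera call; for the wrist camera it gives the pose at the moment of the call.
- hand_in(): hands the job in; it is judged then, once.
Trained networks look in the newest picture that a camera, given by its name, has taken for a name from the list of things; names that differ only in an ending like _2 or _b are one class to them, and where a whole thing is asked for, a point or a joint stands for the part that bears it (a point fixed in the world has none). Each returns a list of dicts, best first, with "conf" (0 to 1); they miss things now and then, are a little off and sometimes report something else, mostly with a low value. They report only what shows in the picture. A call takes as long as a camera call.
- cut_out(camera, thing): "region" (384x512 bool, what is visible of it) and "bbox" ([left, top, right, bottom] in pixels, round what is visible of it).
The state is a dict: "time": time; "q": joint angles; "joint_velocities": joint speeds; "joint_torque": joint torques, N m; "position": TCP position; "tool_rot": TCP orientation; "ft_force": force on the tool from outside, world axes, zero at the start; "moment": the same for the moment, N m; "grip_width": finger opening in m; "grip_force": force on a finger pad.
Only numpy, scipy, OpenCV 4.12 (cv2) and the standard library are available. Lean on these libraries where they do the work, as an engineer would, in place of code of your own. Each camera call takes 0.05 s, during which the arm holds its last target. There are 200 camera calls.

## Working session

There is one attempt and no reset: what is moved stays moved. The work goes in short steps, Python scripts to look and compute and a shell command to move; the robot and the scene stay as the last step left them, time stands still between calls to the robot, and variables do not carry over. Pictures are saved under pics/ and viewed, at most 10 in all, crops included, and the job is handed in when it is done.

```bash
mkdir -p pics; ls; python3 - <<'E'
from rig import *
import cv2,numpy as np
o=get_obs();print(o)
ims=[]
for n in ("scene","top"):
    im=camera(n);c=get_calibration(n);print(n,c)
    ims.append(im[:,:,::-1])
    for t in ("case_a_mid","tray_a_floor","rack_mid","bottle","beaker"):
        for d in cut_out(n,t): print(n,t,round(d["conf"],2),d["bbox"])
cv2.imwrite("pics/scene.png",ims[0]);cv2.imwrite("pics/top.png",ims[1])
E
```

```text
pics
{'time': 0.0, 'q': array([-1.37249787e+00,  5.28475447e-01,  1.43392463e+00, -3.94840093e-05,
        1.18144065e+00, -1.78527743e-01]), 'joint_velocities': array([-5.53204514e-04, -9.07451027e-04, -1.54375279e-05,  1.47860594e-04,
        1.84937676e-04, -8.26141413e-04]), 'joint_torque': array([-4.21185750e-04, -4.40045071e+01, -1.76593477e+01,  6.31854264e-02,
        5.82899828e-02, -1.87062428e-04]), 'position': array([ 0.22984074, -0.58043722,  0.24355882]), 'tool_rot': array([ 9.82300671e-01,  1.87307576e-01, -2.93663763e-05, -1.12380046e-03]), 'ft_force': array([ 0.12942411,  0.02504798, -0.8690461 ]), 'moment': array([0.00999154, 0.01267155, 0.00193307]), 'grip_force': 0.0, 'grip_width': 0.08718424580934994}
scene {'vertical_fov': 46.745878090225304, 'cx': 257.84722781267624, 'cy': 184.05765500372104, 'T': array([[-0.87093186,  0.35591847, -0.3388211 ,  0.966196  ],
       [ 0.49127709,  0.64630086, -0.5839024 ,  0.70202524],
       [ 0.01115872, -0.67499425, -0.7377386 ,  0.95000858],
       [ 0.        ,  0.        ,  0.        ,  1.        ]])}
scene case_a_mid 0.86 [229.7, 131.6, 274.2, 171.4]
scene rack_mid 0.77 [221.6, 220.7, 265.4, 260.0]
scene rack_mid 0.66 [271.9, 164.6, 318.2, 199.9]
scene bottle 0.78 [315.1, 294.5, 354.3, 347.6]
scene beaker 0.77 [172.1, 100.9, 197.0, 134.5]
top {'vertical_fov': 42.12537416963911, 'cx': 252.67386237059185, 'cy': 199.62670825285292, 'T': array([[ 0.00832845, -0.99542883,  0.09514239,  0.45633443],
       [-0.99985267, -0.00971782, -0.01414904,  0.00472603],
       [ 0.01500894, -0.09501053, -0.99536311,  1.35996061],
       [ 0.        ,  0.        ,  0.        ,  1.        ]])}
top case_a_mid 0.86 [292.3, 211.3, 327.4, 263.5]
top tray_a_floor 0.69 [186.7, 142.9, 226.4, 199.6]
top rack_mid 0.64 [193.9, 151.9, 212.8, 188.6]
top bottle 0.91 [68.9, 174.5, 107.1, 201.8]
top beaker 0.55 [379.6, 176.1, 409.8, 203.6]
```

```bash
python3 - <<'E'
import cv2
a=cv2.imread("pics/top.png");cv2.imwrite("pics/top2.png",cv2.resize(a[100:340,50:450],(800,480),interpolation=cv2.INTER_CUBIC))
E
```

```text
(no output)
```

View pics/top2.png

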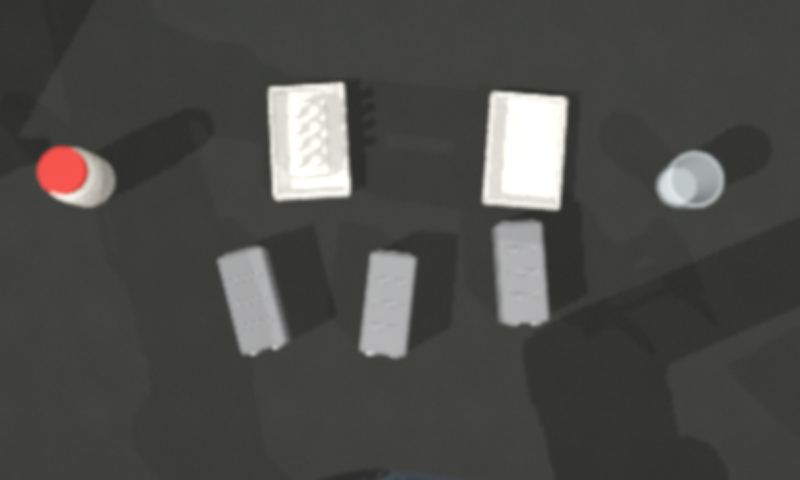

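View pics/scene.png

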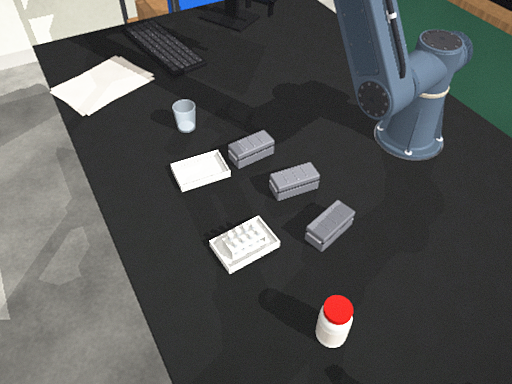

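The top view (2x crop, offset 50,100) shows three cases at about (252,300), (388,303) and (521,272), with latches towards the robot. The rack is in the left tray (310,140) and the right tray (525,150) is empty. Next I'll fit box silhouettes.

```bash
cat >h.py <<'E'
from rig import *
import cv2,numpy as np
from scipy.optimize import minimize
from scipy.spatial.transform import Rotation as R
def proj(c,P):
    T=np.linalg.inv(c["T"]);p=P@T[:3,:3].T+T[:3,3]
    f=192/np.tan(np.radians(c["vertical_fov"]/2))
    return p[:,:2]/p[:,2:]*f+[c["cx"],c["cy"]]
def pix2w(c,uv,z):
    f=192/np.tan(np.radians(c["vertical_fov"]/2))
    d=c["T"][:3,:3]@np.array([(uv[0]-c["cx"])/f,(uv[1]-c["cy"])/f,1]);t=c["T"][:3,3]
    return t+d*(z-t[2])/d[2]
def fit(c,mask,L,W,H,yaw0=0):
    S=4
    big=cv2.resize(mask.astype(np.float32),None,fx=S,fy=S,interpolation=cv2.INTER_LINEAR)>.5
    def hull(p):
        x,y,a=p;P=np.array([[i*L/2,j*W/2,k] for i in(-1,1) for j in(-1,1) for k in(0,H)])
        P[:,:2]=P[:,:2]@np.array([[np.cos(a),np.sin(a)],[-np.sin(a),np.cos(a)]])+[x,y]
        return cv2.convexHull(((proj(c,P)+.5)*S-.5).astype(np.float32))
    def cost(p):
        m=np.zeros(big.shape,np.uint8);cv2.fillConvexPoly(m,np.round(hull(p)*16).astype(np.int32),1,shift=4)
        return 1-(m.astype(bool)&big).sum()/(m.astype(bool)|big).sum()
    ys,xs=np.nonzero(mask);w=pix2w(c,(xs.mean(),ys.mean()),H/2)
    best=None
    for a in(-.25,0,.25):
        s=np.array([w[0],w[1],yaw0+a]);sx=np.vstack([s]+[s+d for d in np.diag([.01,.01,.1])])
        r=minimize(cost,s,method="Nelder-Mead",options=dict(initial_simplex=sx,xatol=1e-4,fatol=1e-5))
        if best is None or r.fun<best.fun: best=r
    return best.x,1-best.fun
E
python3 - <<'E'
from h import *
im=camera("top");c=get_calibration("top")
g=im.astype(int).mean(2)
for name,(x0,y0,x1,y1),th,dim in [("L",(150,215,200,285),105,(.13,.06,.056)),("M",(222,218,265,285),105,(.13,.06,.056)),("R",(288,207,335,268),105,(.13,.06,.056)),("trayE",(285,140,340,208),150,(.158,.108,.022)),("trayRack",(180,137,230,203),150,(.158,.108,.022))]:
    m=np.zeros(g.shape,bool);s=g[y0:y1,x0:x1];m[y0:y1,x0:x1]=s>th
    if dim[2]>.05: m&=g<215
    m=cv2.morphologyEx(m.astype(np.uint8),cv2.MORPH_CLOSE,np.ones((5,5)))
    n,l,st,_=cv2.connectedComponentsWithStats(m);k=1+st[1:,4].argmax()
    p,i=fit(c,l==k,*dim);print(name,p.round(4),"deg",np.degrees(p[2]).round(1),"iou",round(i,3),"area",st[k,4], "med",np.median(g[l==k]))
for n,uv,z in(("bottlecap",(81,185),.12),("beaker",(400,185),.04)): print(n,pix2w(c,uv,z).round(3))
o=get_obs();print(R.from_quat(o["tool_rot"]).as_matrix().round(3),get_calibration("wrist")["T"].round(3))
E
```

```text
L [0.4477 0.1882 0.2829] deg 16.2 iou 0.923 area 1264 med 168.0
M [ 0.4449  0.0093 -0.1053] deg -6.0 iou 0.944 area 1241 med 178.66666666666666
R [ 0.4871 -0.1673  0.068 ] deg 3.9 iou 0.95 area 1283 med 175.66666666666666
trayE [ 0.6552 -0.1754 -0.0933] deg -5.3 iou 0.929 area 2212 med 253.0
trayRack [0.6649 0.1183 0.0794] deg 4.5 iou 0.929 area 2210 med 229.66666666666666
bottlecap [0.607 0.415 0.12 ]
beaker [ 0.626 -0.408  0.04 ]
[[ 0.93   0.368  0.   ]
 [ 0.368 -0.93  -0.   ]
 [-0.     0.    -1.   ]] [[ 0.368 -0.889 -0.271  0.305]
 [-0.93  -0.352 -0.108 -0.552]
 [ 0.     0.292 -0.956  0.385]
 [ 0.     0.     0.     1.   ]]
```

```bash
A='[0.33,-0.24,0,0,0,0,0.66,-0.48,0,0,0,0,0.98,-0.725,0,0,0,0]'
for i in 1 2 3 4; do python3 -m inch '[0.33,-0.24,0,0,0,0,0.66,-0.48,0,0,0,0,0.98,-0.725,0,0,0,0]' 87 40 >/dev/null; done
python3 -m inch '[0.33,-0.24,0,0,0,0.07,0.66,-0.48,0,0,0,0.14,0.98,-0.725,0,0,0,0.197,0.98,-0.725,0,0,0,0.197,0.98,-0.725,0,0,0,0.197]'
python3 - <<'E'
from h import *
o=get_obs();im=camera("wrist");c=get_calibration("wrist");print(o["time"])
d=cut_out("wrist","case_a_mid")
print([(x["conf"],x["bbox"]) for x in d])
cv2.imwrite("pics/w1.png",im[:,:,::-1])
if d: print(fit(c,d[0]["region"],.13,.06,.056))
E
```

```text
time: 2.07
position: [0.4884, -0.1658, 0.2447]
tool_rot: [0.999, 0.036, 0.0, 0.0]
ft_force: [-0.3, -0.3, 0.8]
grip_width: 0.0871
grip_force: 0.0
2.0667
[(0.78, [225.6, 108.5, 286.8, 229.8])]
(array([ 0.48909779, -0.16728527,  0.05274213]), np.float64(0.9750399028622347))
```

View pics/w1.png

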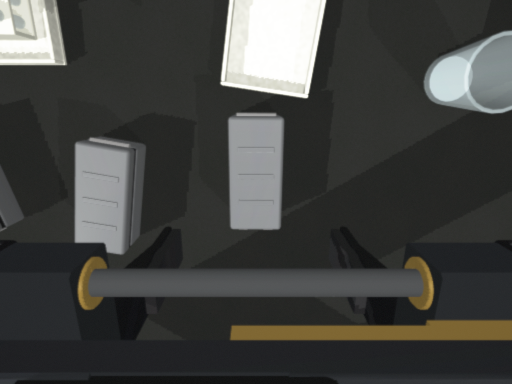

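The wrist view shows the right case (255,170) centred between the fingers, and the fit agrees to about 2 mm. I'll descend, grip and lift.

```bash
python3 -m inch '[0,0,0.4,0,0,0,0,0,0.8,0,0,0,0,0,1,0,0,0]' >/dev/null
python3 -m inch '[0,0,0.4,0,0,0,0,0,0.8,0,0,0,0,0,1,0,0,0]' >/dev/null
python3 -m inch '[0,-0.02,0.3,0,0,0.01,0,-0.02,0.5,0,0,0.01,0,-0.02,0.65,0,0,0.01,0,-0.02,0.65,0,0,0.01,0,-0.02,0.65,0,0,0.01,0,-0.02,0.65,0,0,0.01]'
python3 -m inch '[0,0,0,0,0,0,0,0,0,0,0,0,0,0,0,0,0,0,0,0,0,0,0,0,0,0,0,0,0,0,0,0,0,0,0,0]' 45 40
python3 -m inch '[0,0,-0.1,0,0,0,0,0,-0.3,0,0,0,0,0,-0.6,0,0,0,0,0,-1,0,0,0]'
python3 -m inch '[0,0,-0.3,0,0,0,0,0,-0.5,0,0,0,0,0,-0.6,0,0,0,0,0,-0.6,0,0,0,0,0,-0.6,0,0,0,0,0,-0.6,0,0,0]'
python3 -c "
from rig import *
o=get_obs();print(o['moment'],o['ft_force'],o['time'],o['q'])"
```

```text
time: 3.17
position: [0.4879, -0.1668, 0.0331]
tool_rot: [1.0, 0.025, 0.0, 0.0]
ft_force: [0.3, 0.4, 0.0]
grip_width: 0.0869
grip_force: 0.0
time: 3.67
position: [0.4879, -0.1657, 0.0329]
tool_rot: [1.0, 0.026, 0.0, 0.0]
ft_force: [-0.3, -0.1, 3.5]
grip_width: 0.0599
grip_force: 39.9
time: 4.0
position: [0.4859, -0.1646, 0.1118]
tool_rot: [1.0, 0.026, -0.003, -0.002]
ft_force: [0.8, 0.2, -2.2]
grip_width: 0.0598
grip_force: 39.9
time: 4.5
position: [0.4867, -0.1651, 0.1594]
tool_rot: [1.0, 0.026, -0.001, -0.001]
ft_force: [-0.2, -0.1, -2.5]
grip_width: 0.0595
grip_force: 39.9
[0.0482772  0.01930194 0.00442466] [-0.22263356 -0.1233654  -2.47892213] 4.5 [-5.44685310e-01  5.06953426e-01  1.78993836e+00  5.53215610e-06
  8.47685085e-01  9.74503761e-01]
```

```bash
cat >m.py <<'E'
from h import *
o=get_obs();r=R.from_quat(o["tool_rot"])
print("t",round(o["time"],2),"pitch",round(float(np.degrees(np.arcsin(r.as_matrix()[2,0]))),1),"M_tool",r.inv().apply(o["moment"]).round(3),"F",o["ft_force"].round(2),o["position"].round(3),round(o["grip_width"],4))
E
python3 m.py
python3 -m inch '[0,0,0,0,0.07,0,0,0,0,0,0.14,0,0,0,0,0,0.21,0,0,0,0,0,0.25,0,0,0,0,0,0.25,0,0,0,0,0,0.25,0,0,0,0,0,0.25,0,0,0,0,0,0.25,0]' >/dev/null; python3 m.py
for k in 1 2; do
python3 -m inch '[0,0,0,0,-0.07,0,0,0,0,0,-0.14,0,0,0,0,0,-0.21,0,0,0,0,0,-0.28,0,0,0,0,0,-0.35,0,0,0,0,0,-0.42,0,0,0,0,0,-0.5,0,0,0,0,0,-0.5,0,0,0,0,0,-0.5,0,0,0,0,0,-0.5,0,0,0,0,0,-0.5,0,0,0,0,0,-0.5,0]' >/dev/null; python3 m.py
python3 -m inch '[0,0,0,0,0.07,0,0,0,0,0,0.14,0,0,0,0,0,0.21,0,0,0,0,0,0.28,0,0,0,0,0,0.35,0,0,0,0,0,0.42,0,0,0,0,0,0.5,0,0,0,0,0,0.5,0,0,0,0,0,0.5,0,0,0,0,0,0.5,0,0,0,0,0,0.5,0,0,0,0,0,0.5,0]' >/dev/null; python3 m.py
done
python3 -m inch '[0,0,0,0,-0.07,0,0,0,0,0,-0.14,0,0,0,0,0,-0.21,0,0,0,0,0,-0.25,0,0,0,0,0,-0.25,0,0,0,0,0,-0.25,0]' >/dev/null; python3 m.py
```

```text
t 4.5 pitch -0.1 M_tool [ 0.049 -0.017 -0.005] F [-0.22 -0.12 -2.48] [ 0.487 -0.165  0.159] 0.0595
t 5.17 pitch 22.4 M_tool [-0.01  -0.404  0.035] F [-0.1  -0.65 -1.31] [ 0.488 -0.166  0.16 ] 0.0603
t 6.17 pitch -22.5 M_tool [0.024 0.353 0.03 ] F [ 0.57  0.69 -1.56] [ 0.487 -0.166  0.161] 0.0594
t 7.17 pitch 22.5 M_tool [-0.036 -0.412 -0.037] F [-0.29  0.8  -1.9 ] [ 0.489 -0.166  0.161] 0.0598
t 8.17 pitch -22.5 M_tool [ 0.025  0.378 -0.003] F [ 0.25  0.26 -2.56] [ 0.487 -0.166  0.161] 0.06
t 9.17 pitch 22.5 M_tool [-0.006 -0.446  0.009] F [-0.07  0.5  -1.93] [ 0.488 -0.166  0.161] 0.0597
t 9.67 pitch 0.1 M_tool [ 0.077  0.027 -0.056] F [ 0.28 -0.77 -2.81] [ 0.491 -0.166  0.161] 0.0599
```

The right case is silent: it weighs about 0.27 kg, and the tilt moments are symmetric with no residual when level. I'll set it back and go to the middle case.

```bash
python3 -m inch '[0,0,0.3,0,0,0,0,0,0.6,0,0,0,0,0,0.9,0,0,0,0,0,1,0,0,0,0,0,1,0,0,0]' >/dev/null
python3 -m inch '[0,0,0.2,0,0,0,0,0,0.35,0,0,0,0,0,0.45,0,0,0,0,0,0.52,0,0,0,0,0,0.56,0,0,0,0,0,0.58,0,0,0,0,0,0.59,0,0,0,0,0,0.595,0,0,0,0,0,0.595,0,0,0,0,0,0.595,0,0,0]'
python3 -m inch '[0,0,0,0,0,0,0,0,0,0,0,0,0,0,0,0,0,0,0,0,0,0,0,0,0,0,0,0,0,0]' 87 
python3 -m inch '[0,0,-0.1,0,0,0,0,0,-0.4,0,0,0,0,0,-0.8,0,0,0,0,0,-1,0,0,0]' >/dev/null
python3 -m inch '[-0.05,-0.3,-0.3,0,0,0,-0.1,-0.6,-0.6,0,0,0,-0.14,-0.74,-1,0,0,0]' >/dev/null
python3 -m inch '[-0.05,-0.3,0,0,0,0,-0.1,-0.6,0,0,0,0,-0.14,-0.74,0,0,0,0]' >/dev/null
python3 -m inch '[-0.05,-0.3,0,0,0,0.04,-0.1,-0.6,0,0,0,0.08,-0.14,-0.74,0,0,0,0.1,-0.14,-0.74,0,0,0,0.1,-0.14,-0.74,0,0,0,0.1]'
python3 - <<'E'
from h import *
o=get_obs();im=camera("wrist");c=get_calibration("wrist");print(o["time"])
d=cut_out("wrist","case_a_mid")
for x in d: print(x["conf"],x["bbox"],fit(c,x["region"],.13,.06,.056))
cv2.imwrite("pics/w2.png",im[:,:,::-1])
im=camera("top");
for x in cut_out("top","case_a_mid"): print(x["conf"],x["bbox"],fit(get_calibration("top"),x["region"],.13,.06,.056))
E
python3 m.py
```

```text
time: 10.92
position: [0.4879, -0.1657, 0.0333]
tool_rot: [1.0, 0.026, 0.0, 0.0]
ft_force: [-0.1, 0.5, -3.2]
grip_width: 0.06
grip_force: 39.9
time: 11.33
position: [0.4878, -0.1657, 0.0331]
tool_rot: [1.0, 0.026, 0.0, 0.0]
ft_force: [-0.1, -0.1, -0.3]
grip_width: 0.0832
grip_force: 0.0
time: 12.58
position: [0.4449, 0.01, 0.193]
tool_rot: [0.999, -0.051, 0.0, 0.0]
ft_force: [0.7, -0.1, 0.4]
grip_width: 0.0874
grip_force: 0.0
12.5833
0.88 [384.6, 39.7, 483.0, 194.7] (array([ 0.49005016, -0.16578672,  0.06553123]), np.float64(0.9573070457535447))
0.63 [295.4, 210.1, 323.9, 258.0] (array([ 0.4886221 , -0.16665894,  0.05136002]), np.float64(0.948782816229117))
t 12.78 pitch 0.0 M_tool [ 0.058  0.017 -0.043] F [0.25 0.46 0.31] [0.446 0.009 0.193] 0.087
```

View pics/w2.png

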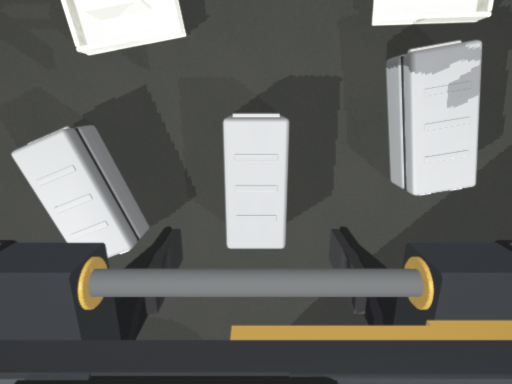

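The right case stands back where it was. The middle case (256,182) is centred and aligned, so I'll grip, lift and rock it.

```bash
python3 -m inch '[0,0,0.4,0,0,0,0,0,0.8,0,0,0,0,0,1,0,0,0]' >/dev/null
python3 -m inch '[0,0,0.4,0,0,0,0,0,0.75,0,0,0,0,0,1,0,0,0,0,0,1,0,0,0,0,0,1,0,0,0]'
python3 -m inch '[0,0,0,0,0,0,0,0,0,0,0,0,0,0,0,0,0,0,0,0,0,0,0,0,0,0,0,0,0,0,0,0,0,0,0,0]' 45 40
python3 -m inch '[0,0,-0.1,0,0,0,0,0,-0.3,0,0,0,0,0,-0.6,0,0,0,0,0,-1,0,0,0]'>/dev/null
python3 -m inch '[0,0,-0.3,0,0,0,0,0,-0.5,0,0,0,0,0,-0.6,0,0,0,0,0,-0.6,0,0,0,0,0,-0.6,0,0,0,0,0,-0.6,0,0,0]' >/dev/null;python3 m.py
python3 -m inch '[0,0,0,0,0.07,0,0,0,0,0,0.14,0,0,0,0,0,0.21,0,0,0,0,0,0.25,0,0,0,0,0,0.25,0,0,0,0,0,0.25,0,0,0,0,0,0.25,0,0,0,0,0,0.25,0]' >/dev/null; python3 m.py
for k in 1 2; do
python3 -m inch '[0,0,0,0,-0.07,0,0,0,0,0,-0.14,0,0,0,0,0,-0.21,0,0,0,0,0,-0.28,0,0,0,0,0,-0.35,0,0,0,0,0,-0.42,0,0,0,0,0,-0.5,0,0,0,0,0,-0.5,0,0,0,0,0,-0.5,0,0,0,0,0,-0.5,0,0,0,0,0,-0.5,0,0,0,0,0,-0.5,0]' >/dev/null; python3 m.py
python3 -m inch '[0,0,0,0,0.07,0,0,0,0,0,0.14,0,0,0,0,0,0.21,0,0,0,0,0,0.28,0,0,0,0,0,0.35,0,0,0,0,0,0.42,0,0,0,0,0,0.5,0,0,0,0,0,0.5,0,0,0,0,0,0.5,0,0,0,0,0,0.5,0,0,0,0,0,0.5,0,0,0,0,0,0.5,0]' >/dev/null; python3 m.py
done
python3 -m inch '[0,0,0,0,-0.07,0,0,0,0,0,-0.14,0,0,0,0,0,-0.21,0,0,0,0,0,-0.25,0,0,0,0,0,-0.25,0,0,0,0,0,-0.25,0]' >/dev/null; python3 m.py
```

```text
time: 13.45
position: [0.4447, 0.0094, 0.0321]
tool_rot: [0.999, -0.053, -0.001, -0.0]
ft_force: [-0.4, -0.8, 0.4]
grip_width: 0.0872
grip_force: 0.0
time: 13.95
position: [0.4454, 0.0099, 0.0337]
tool_rot: [0.999, -0.053, 0.001, 0.0]
ft_force: [-0.9, -1.3, 6.6]
grip_width: 0.0597
grip_force: 40.0
t 14.78 pitch -0.2 M_tool [ 0.075 -0.105  0.043] F [-0.19  0.27 -3.7 ] [0.444 0.01  0.16 ] 0.0596
t 15.45 pitch 22.4 M_tool [ 0.015 -0.438  0.036] F [ 0.17 -0.48 -2.9 ] [0.445 0.01  0.16 ] 0.0599
t 16.45 pitch -22.4 M_tool [ 0.017  0.399 -0.032] F [ 0.24 -0.03 -3.14] [0.444 0.01  0.161] 0.0594
t 17.45 pitch 22.6 M_tool [ 0.058 -0.437  0.03 ] F [-0.25 -0.03 -3.09] [0.446 0.01  0.162] 0.0596
t 18.45 pitch -22.4 M_tool [-0.004  0.396 -0.012] F [-0.66  0.14 -2.89] [0.444 0.01  0.162] 0.0598
t 19.45 pitch 22.6 M_tool [ 0.058 -0.459  0.039] F [-0.55 -0.48 -3.61] [0.446 0.01  0.162] 0.0597
t 19.95 pitch 0.2 M_tool [ 0.032 -0.084 -0.   ] F [-0.81 -0.5  -3.05] [0.447 0.01  0.161] 0.0598
```

The middle case is silent too: about 0.32 kg with an unchanged moment pattern. I'll set it back and go to the left case.

```bash
python3 -m inch '[0,0,0.3,0,0,0,0,0,0.6,0,0,0,0,0,0.9,0,0,0,0,0,1,0,0,0,0,0,1,0,0,0]' >/dev/null
python3 -m inch '[0,0,0.2,0,0,0,0,0,0.35,0,0,0,0,0,0.45,0,0,0,0,0,0.52,0,0,0,0,0,0.56,0,0,0,0,0,0.58,0,0,0,0,0,0.59,0,0,0,0,0,0.595,0,0,0,0,0,0.595,0,0,0,0,0,0.595,0,0,0]'
python3 -m inch '[0,0,0,0,0,0,0,0,0,0,0,0,0,0,0,0,0,0,0,0,0,0,0,0,0,0,0,0,0,0]' 87 >/dev/null
python3 -m inch '[0,0,-0.1,0,0,0,0,0,-0.4,0,0,0,0,0,-0.8,0,0,0,0,0,-1,0,0,0]' >/dev/null
python3 -m inch '[-0.02,-0.3,-0.3,0,0,0,-0.04,-0.6,-0.6,0,0,0,-0.065,-0.74,-1,0,0,0]' >/dev/null
python3 -m inch '[-0.02,-0.3,0,0,0,0,-0.04,-0.6,0,0,0,0,-0.065,-0.74,0,0,0,0]' >/dev/null
python3 -m inch '[-0.02,-0.3,0,0,0,-0.07,-0.04,-0.6,0,0,0,-0.14,-0.065,-0.74,0,0,0,-0.2,-0.065,-0.74,0,0,0,-0.246,-0.065,-0.74,0,0,0,-0.246,-0.065,-0.74,0,0,0,-0.246]'
python3 - <<'E'
from h import *
o=get_obs();im=camera("wrist");c=get_calibration("wrist");print(o["time"])
for x in cut_out("wrist","case_a_mid"): print(x["conf"],x["bbox"],fit(c,x["region"],.13,.06,.056))
cv2.imwrite("pics/w3.png",im[:,:,::-1])
E
```

```text
time: 21.2
position: [0.4452, 0.01, 0.0338]
tool_rot: [0.999, -0.053, 0.0, 0.0]
ft_force: [0.1, 0.6, -0.2]
grip_width: 0.0595
grip_force: 40.0
time: 22.95
position: [0.4477, 0.1883, 0.1937]
tool_rot: [0.99, 0.139, -0.0, 0.0]
ft_force: [-0.1, 0.6, -0.1]
grip_width: 0.087
grip_force: 0.0
22.95
```

View pics/w3.png

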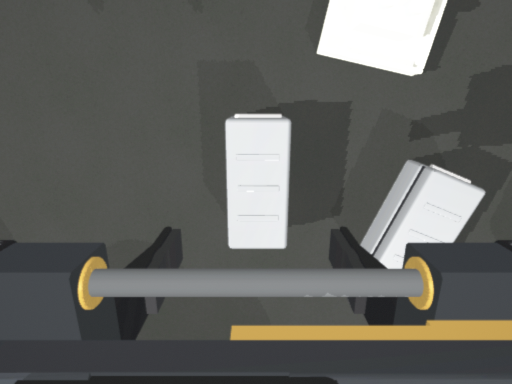

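The left case (258,182) is centred and aligned, so I'll grip and rock it.

```bash
python3 -m inch '[0,0,0.4,0,0,0,0,0,0.8,0,0,0,0,0,1,0,0,0]' >/dev/null
python3 -m inch '[0,0,0.4,0,0,0,0,0,0.75,0,0,0,0,0,1,0,0,0,0,0,1,0,0,0,0,0,1,0,0,0]' >/dev/null
python3 -m inch '[0,0,0,0,0,0,0,0,0,0,0,0,0,0,0,0,0,0,0,0,0,0,0,0,0,0,0,0,0,0,0,0,0,0,0,0]' 45 42
python3 -m inch '[0,0,-0.1,0,0,0,0,0,-0.3,0,0,0,0,0,-0.6,0,0,0,0,0,-1,0,0,0]'>/dev/null
python3 -m inch '[0,0,-0.3,0,0,0,0,0,-0.5,0,0,0,0,0,-0.6,0,0,0,0,0,-0.6,0,0,0,0,0,-0.6,0,0,0,0,0,-0.6,0,0,0]' >/dev/null;python3 m.py
python3 -m inch '[0,0,0,0,0.07,0,0,0,0,0,0.14,0,0,0,0,0,0.21,0,0,0,0,0,0.25,0,0,0,0,0,0.25,0,0,0,0,0,0.25,0,0,0,0,0,0.25,0,0,0,0,0,0.25,0]' >/dev/null; python3 m.py
for k in 1 2; do
python3 -m inch '[0,0,0,0,-0.07,0,0,0,0,0,-0.14,0,0,0,0,0,-0.21,0,0,0,0,0,-0.28,0,0,0,0,0,-0.35,0,0,0,0,0,-0.42,0,0,0,0,0,-0.5,0,0,0,0,0,-0.5,0,0,0,0,0,-0.5,0,0,0,0,0,-0.5,0,0,0,0,0,-0.5,0,0,0,0,0,-0.5,0]' >/dev/null; python3 m.py
python3 -m inch '[0,0,0,0,0.07,0,0,0,0,0,0.14,0,0,0,0,0,0.21,0,0,0,0,0,0.28,0,0,0,0,0,0.35,0,0,0,0,0,0.42,0,0,0,0,0,0.5,0,0,0,0,0,0.5,0,0,0,0,0,0.5,0,0,0,0,0,0.5,0,0,0,0,0,0.5,0,0,0,0,0,0.5,0]' >/dev/null; python3 m.py
done
python3 -m inch '[0,0,0,0,-0.07,0,0,0,0,0,-0.14,0,0,0,0,0,-0.21,0,0,0,0,0,-0.25,0,0,0,0,0,-0.25,0,0,0,0,0,-0.25,0]' >/dev/null; python3 m.py
```

```text
time: 24.22
position: [0.449, 0.188, 0.0343]
tool_rot: [0.99, 0.14, 0.001, 0.0]
ft_force: [-0.3, -3.1, 7.2]
grip_width: 0.0598
grip_force: 42.0
t 25.05 pitch -0.2 M_tool [ 0.     0.014 -0.008] F [-0.89 -0.13 -5.23] [0.447 0.188 0.16 ] 0.0598
t 25.72 pitch 22.6 M_tool [-0.047 -0.417 -0.008] F [-0.07  1.19 -6.  ] [0.45  0.189 0.161] 0.0596
t 26.72 pitch -22.5 M_tool [-0.012  0.451 -0.008] F [-0.65 -0.03 -4.88] [0.447 0.188 0.162] 0.0597
t 27.72 pitch 22.6 M_tool [-0.057 -0.526  0.   ] F [ 0.05  0.42 -4.66] [0.45  0.189 0.162] 0.0599
t 28.72 pitch -22.5 M_tool [-0.028  0.48   0.012] F [-0.26  0.64 -4.3 ] [0.447 0.188 0.162] 0.0598
t 29.72 pitch 22.6 M_tool [ 0.    -0.4    0.024] F [ 1.17 -0.21 -4.94] [0.45  0.189 0.162] 0.0597
t 30.22 pitch 0.2 M_tool [ 0.067  0.081 -0.002] F [-0.03  0.45 -5.05] [0.45  0.189 0.161] 0.0598
```

The left case weighs about 0.53 kg with a larger moment swing, so it holds the ball. I'll measure the empty tray a second time.

```bash
python3 - <<'E'
from h import *
camera("top");c=get_calibration("top")
for x in cut_out("top","tray_a_floor")+cut_out("top","tray_b_floor"): print(x["conf"],x["bbox"],fit(c,x["region"],.158,.108,.022))
im=camera("scene");c=get_calibration("scene");g=im.min(2)
m=np.zeros(g.shape,np.uint8);m[148:195,165:235]=g[148:195,165:235]>135
n,l,st,_=cv2.connectedComponentsWithStats(m);k=1+st[1:,4].argmax()
print(st[k],fit(c,l==k,.158,.108,.022))
E
```

```text
0.73 [293.6, 145.5, 334.1, 202.2] (array([ 0.66019432, -0.17500932, -0.10695076]), np.float64(0.8489569649519205))
[ 170  149   61   43 1583] (array([ 0.65472085, -0.1746832 , -0.09041452]), np.float64(0.9059189808187804))
```

```bash
for i in 1 2 3 4 5; do python3 -m inch '[0.05,0.21,0,0,0,0,0.1,0.42,0,0,0,0,0.15,0.63,0,0,0,0,0.204,0.846,0,0,0,0]' >/dev/null; done
python3 -m inch '[0.05,0.21,0,0,0,0.04,0.1,0.42,0.05,0,0,0.08,0.15,0.63,0.1,0,0,0.12,0.19,0.78,0.15,0,0,0.16,0.204,0.846,0.2,0,0,0.2,0.204,0.846,0.25,0,0,0.225,0.204,0.846,0.3,0,0,0.238,0.204,0.846,0.3,0,0,0.238,0.204,0.846,0.3,0,0,0.238,0.204,0.846,0.3,0,0,0.238,0.204,0.846,0.3,0,0,0.238,0.204,0.846,0.3,0,0,0.238]'
python3 - <<'E'
from h import *
im=camera("scene");cv2.imwrite("pics/s2.png",cv2.resize(im[80:280,130:400,::-1],(800,592),interpolation=cv2.INTER_CUBIC))
im=camera("wrist");cv2.imwrite("pics/w4.png",im[:,:,::-1])
E
python3 m.py
```

```text
time: 33.08
position: [0.655, -0.1746, 0.1378]
tool_rot: [0.999, -0.046, 0.0, 0.0]
ft_force: [0.5, 0.3, -5.5]
grip_width: 0.0597
grip_force: 42.0
t 33.18 pitch 0.0 M_tool [ 0.042  0.049 -0.06 ] F [-0.23 -0.37 -5.68] [ 0.655 -0.175  0.138] 0.0598
```

View pics/s2.png

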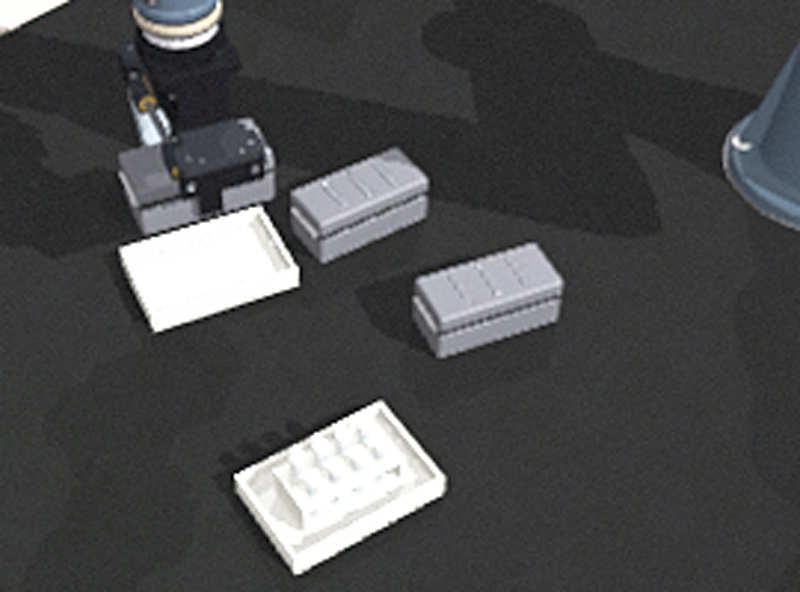

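View pics/w4.png

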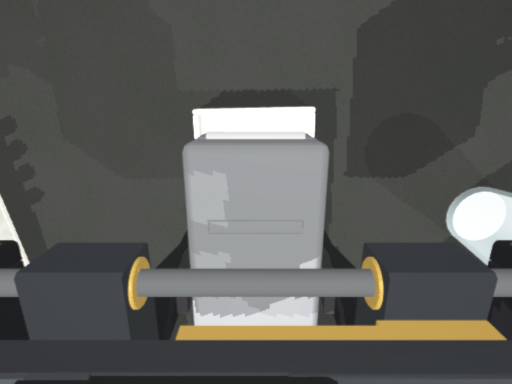

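The case sits over the empty tray, aligned with it; the lid's far edge is at row ~140, cols 186–326. A numeric check of that edge will show any slip or pivot.

```bash
python3 - <<'E'
from h import *
c=get_calibration("wrist");o=get_obs();r=R.from_quat(o["tool_rot"])
for pt in(0,3,-3):
  q=r*R.from_euler("y",pt,degrees=True)
  print(pt,proj(c,o["position"]+q.apply([[.065,-.03,-.022],[.065,.03,-.022],[.065,-.03,.034],[.065,.03,.034]])).round(0).tolist())
print(proj(c,np.array([o["position"]+[0.079*np.cos(.093)-s*.054*np.sin(.093),-0.079*np.sin(.093)+s*-.054*np.cos(.093),0] for s in(-1,1)])*[1,1,0]+[0,0,.022]).round(0))
E
```

```text
0 [[177.0, 143.0], [332.0, 143.0], [202.0, 130.0], [308.0, 130.0]]
3 [[175.0, 147.0], [334.0, 147.0], [200.0, 127.0], [309.0, 127.0]]
-3 [[179.0, 139.0], [330.0, 139.0], [203.0, 132.0], [307.0, 132.0]]
[[188. 103.]
 [322. 103.]]
```

```bash
python3 -m inch '[0,0,0,0,0,0,0,0,0,0,0,0,0,0,0,0,0,0,0,0,0,0,0,0]' | head -3; python3 -c "
from rig import *
print(hand_in())"
```

```text
time: 33.52
position: [0.6548, -0.1747, 0.1374]
tool_rot: [0.999, -0.046, 0.0, 0.0]
the job is handed in; nothing more can be done
None
```

The left case holds the ball: it weighed about 0.53 kg against about 0.27 and 0.32 kg, too heavy for an empty case, and its rocking moment swung only slightly more. It was handed in at 33.5 s, held level and centred over the empty right tray about 10 cm above the bench, with the two silent cases set back where they were.

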